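Clear a tipped honey jar from the rotary table

ROBOT

A 7-joint arm with a two-finger parallel gripper is mounted at the origin on the work surface. World frame = base frame: x ahead of the robot, y to its left, z up, the work surface at z = 0. Lengths are in m, angles in rad, forces in N, time in s.
With the tool pointing down it reaches from about 0.4 to 0.85 m from the base axis. Payload 4.4 kg.
Tool frame: the origin (TCP) lies at the very end of the fingers, on their centre line; the grasp point (between the pads) lies grip_point_offset behind it (grip_point_offset is the distance from the TCP to the grasp point, in m); z points along the fingers, y is the line along which they close (so a half turn about z gives the same grasp; the last joint's range is limited). The gripper opens to 94 mm and grips with 3 to 60 N. Pads are 16 mm wide; open, the fingers measure 119 mm over their backs; the gripper's body (75 mm by 177 mm) begins 78 mm behind the grasp point.
Start: joints at [-1.388, 0.628, 0.038, 1.517, -0.027, 0.996, -0.02], TCP at [0.16, 0.63, 0.205] pointing down, gripper open.
Joint ranges: [-3.06, 3.06], [-0.37, 2.12], [-1.25, 1.32], [0.18, 2.47], [-1.1, 4.24], [0.23, 1.98], [-2.94, 2.94]. Speed limits (rad/s): [2.57, 2.57, 3.14, 3.14, 3.14, 3.14, 3.14].

INTERFACE

Orientations are given as a unit quaternion [w, x, y, z].
In Python, from plant import read_state, camera, hand_in, search_frame, trace, pinpoint, grip_point_offset gives the robot as it stands.
- The arm moves only by the tool apply_moves, never from a script. Its argument "targets" is a list that holds one entry, the list of rows, each a list of 4 numbers: the shift along the tool's x, y, z in mm, then the turn about the tool's z in degrees. In form: [[[tx, ty, tz, twist], ...]]. A call has 1 to 5 rows; each row is the pose to reach, as a shift and turn from the pose commanded when the call began, along the tool's axes at that moment; what a row does not reach only later rows make up. A row lasts 1/10 s, in which the tool goes at most 50 mm and 8.59 degrees, less where a joint would pass 70% of its speed; a pose out of reach is approached as far as the arm can. A call with a gripper value outside its range is refused whole. "fingers" is the finger opening in mm, from 0 to 94, set as the call begins (left out, the last holds). The fingers move at their own pace and stop on an object; "grip_force" is the grip in N (left out, the last holds). Time passes only in rows, so rows that repeat a pose let the fingers close. It gives the time, the measured TCP pose, the force, the opening and the grip force at its end, in the units of the state.
- read_state(): the state, without advancing time (a new reading comes with each control period).
- camera(name): name is "scene" or "top" or "wrist"; returns a dict with "color" (400x640x3 uint8, blue, green, red), "z_map" (400x640 float32, m along the optical axis (not along the pixel's ray), 0 where there is no reading), "fx", "fy", "cx", "cy" (pixels), "view" (4x4, takes a point from world to camera coordinates). Camera axes: x right, y down, z forward; pixel columns grow to the right and rows downward; lengths in m; the calibration is good to about 2 mm. A picture is of the moment at which its call begins.
- hand_in(): hands the job in; it is judged then, once.
Trained networks look in a picture, given as the dict that the camera call returned (one of the last four; its "shot" number tells which), for a name from the list of things; names that differ only in an ending like _2 or _b are one class to them, and where a whole thing is asked for, a point or a joint stands for the part that bears it (a point fixed in the world has none). Each returns a list of dicts, best first, with "score" (0 to 1); they miss things now and then, are a little off and sometimes report something else, mostly with a low value. They report only what shows in the picture. A call takes as long as a camera call. They do not tell look-alikes from the thing itself.
- search_frame(picture, query): "location" ([column, row] in pixels, amid what is visible of it).
- trace(picture, query): "mask" (400x640 bool, what is visible of it) and "location" ([column, row] in pixels, amid what is visible of it).
- pinpoint(picture, query): "location" ([column, row] in pixels: a listed point, or the origin of a listed thing).
The state is a dict: "t": time; "joints": joint angles; "qvel": joint speeds; "effort": joint torques, N m; "tool_pos": TCP position; "orientation": TCP orientation; "ft_force": force on the tool from outside, world axes, zero at the start; "torque": the same for the moment, N m; "grip_width": finger opening in m; "grip_force": force on a finger pad.
Only numpy, scipy, OpenCV 4.12 (cv2) and the standard library are available. Lean on these libraries where they do the work, as an engineer would, in place of code of your own. Each camera call takes 0.05 s, during which the arm holds its last target. There are 200 camera calls.

TASK

A honey jar has fallen over on the bench rotary table. First make the drive safe: pull the isolator key out of its socket and leave it in the shallow wooden tray. Then lift the fallen jar off the free-turning platter and lower it, not drop it, into the white wash tub; do not set the platter spinning, keep the other jars standing on it, and do not disturb the other things on the bench.

Things in the scene. Friction and masses are not known exactly. Their poses are not given: they have to be found in the camera images.
- rotary_table: low round grey bench machine, fixed; origin on the bench under its centre, at which the platter turns about the vertical. The platter is a flat aluminium disc 300 mm across without a rim, 10 mm thick, its top face 80 mm above the bench. Three jars stand on it and one lies on it, all 44 mm square
- platter (a joint): turn of the platter about the vertical (rad, counterclockwise from above). It turns freely with almost no friction and has no stop in practice: any sideways push turns it. The drive never moves it
- tipped_jar: the jar lying on its side, anywhere on the platter off its centre: square amber glass body 44 x 44 mm, 62 mm long, then a round neck and a steel cap 36 mm across, 82 mm overall, 0.19 to 0.31 kg. Origin on its axis in the middle of the square body, so 22 mm above the platter when lying on a flat side; its x axis runs along the jar towards the cap (31 mm from the origin to the bottom end, 51 mm to the cap's end); y and z are square to the flat sides
- jar_a: same make as the tipped jar, standing upright on the platter; origin under its centre, z up its axis, 82 mm tall, 44 mm square
- jar_b: same make as the tipped jar, standing upright on the platter; origin under its centre, z up its axis
- jar_c: same make as the tipped jar, standing upright on the platter; origin under its centre, z up its axis
- socket: fixed grey plastic block 85 x 85 x 50 mm tall, with a square socket in the middle of its top; origin on the bench under its centre. A sprung plunger inside holds the key
- key: isolator key, about 0.09 kg, standing in the socket: black grip plate 36 mm (its x) by 14 mm (its y) by 36 mm tall on a flange 36 x 30 x 4 mm that rests on the block's top; below it an 18 mm square steel shank 27 mm long with a waist. Origin at the underside of the flange in the middle, z up the grip; the grip plate spans 4 to 40 mm above the origin. It comes straight up: about 10 to 20 N over the first few mm, then a few N until it has risen 27 mm
- key_tray: square wooden tray 145 x 145 mm, 18 mm high, walls 6 mm, floor 5 mm thick, fixed; origin on the bench under its centre. The key may stand or lie in it
- wash_tub: open white plastic tub, 250 mm (its x) by 180 mm (its y), 70 mm high, walls 4 mm, floor 4 mm thick, fixed; origin on the bench under its centre
- squeeze_bottle: bystander: white squeeze bottle 60 mm across, 185 mm tall with its nozzle; origin under its centre
- dough_bowl: bystander: clay-coloured bowl 140 mm across, 60 mm tall; origin under its centre
- bench_brush: bystander: wooden brush lying on the bench, its handle towards its -x
There are look-alikes about, which are no part of the job. Leave any pink or purple look-alike of the tipped_jar alone.

How it is judged:
By the outcome, as a careful person would: the job done as asked, in the order asked, and still so for the second after the job is handed in, with the robot touching nothing.
It also fails if it takes over 69 s, if anything falls off the work surface, if the arm or the gripper's body presses on something with over 40 N, if the wrist force passes 120 N, or if a joint passes its speed limit or range.

## Working session

There is one attempt and no reset: what is moved stays moved. The work goes in short steps, Python scripts to look and compute and a tool call to move; the robot and the scene stay as the last step left them, time stands still between calls to the robot, and variables do not carry over. Pictures are saved under pics/ and viewed, at most 10 in all, crops included, and the job is handed in when it is done.

Besides the shell and the picture viewer there is one more tool, called after "Call:" as name(argument=value, ...), one argument or row to a line, values as JSON. apply_moves: Moves the arm, as the interface text tells. Its arguments: {"type":"object","properties":{"targets":{"type":"array"},"fingers":{"type":"number"},"grip_force":{"type":"number"}},"required":["targets"]}

```bash
mkdir -p pics; ls; cat > h.py <<'E'
import numpy as np, cv2
from plant import *
def world(p,u,v,z=None):
    """pixel -> world; by depth, or on plane at height z"""
    T=np.linalg.inv(p["view"]); d=np.array([(u-p["cx"])/p["fx"],(v-p["cy"])/p["fy"],1.])
    if z is None:
        return T[:3,:3]@(d*p["z_map"][int(round(v)),int(round(u))])+T[:3,3]
    r=T[:3,:3]@d; return T[:3,3]+r*(z-T[2,3])/r[2]
def cloud(p,mask):
    v,u=np.nonzero(mask&(p["z_map"]>0)); z=p["z_map"][v,u]
    c=np.stack([(u-p["cx"])/p["fx"]*z,(v-p["cy"])/p["fy"]*z,z],1)
    T=np.linalg.inv(p["view"]); return c@T[:3,:3].T+T[:3,3]
E
python3 - <<'E'
from h import *
print(grip_point_offset); s=read_state(); print(s["t"],s["tool_pos"],s["orientation"])
for n in ["top","scene"]:
    p=camera(n); cv2.imwrite(f"pics/{n}0.png",p["color"]); print(n,np.linalg.inv(p["view"])[:3].round(3).tolist(),p["fx"])
    for q in ["rotary_table","tipped_jar","jar_a","socket","key","key_tray","wash_tub","squeeze_bottle","dough_bowl","bench_brush"]:
        for d in trace(p,q)[:5]:
            c=cloud(p,d["mask"]); u=d["location"]
            if len(c)==0: continue
            r=cv2.minAreaRect(c[:,:2].astype(np.float32)*1000)
            print(q,round(d["score"],2),np.round(u,0),np.percentile(c,[2],0).round(3)[0],np.percentile(c,98,0).round(3),[np.round(x).tolist() for x in r])
E
```

```text
pics
0.0188
0.0 [0.15986927 0.62935469 0.20458063] [-1.00351583e-04  1.24069245e-01  9.92273123e-01 -9.28038684e-04]
top [[0.026, -0.997, 0.073, 0.428], [-1.0, -0.025, 0.014, -0.086], [-0.012, -0.074, -0.997, 1.26]] 415.70657182637245
rotary_table 0.75 [258. 192.] [ 0.388 -0.032  0.074] [0.66  0.24  0.085] [[523.0, 113.0], [305.0, 318.0], 21.0]
tipped_jar 0.89 [285. 202.] [ 0.457 -0.006  0.103] [0.524 0.062 0.128] [[490.0, 27.0], [82.0, 43.0], 49.0]
tipped_jar 0.81 [194. 290.] [0.208 0.264 0.012] [0.282 0.315 0.048] [[244.0, 293.0], [81.0, 46.0], 22.0]
tipped_jar 0.65 [404. 129.] [ 0.691 -0.34   0.001] [ 0.77  -0.279  0.047] [[736.0, -309.0], [48.0, 100.0], 59.0]
tipped_jar 0.58 [359. 273.] [ 0.275 -0.214  0.013] [ 0.331 -0.141  0.048] [[299.0, -177.0], [45.0, 80.0], 28.0]
jar_a 0.84 [230. 211.] [0.437 0.155 0.091] [0.486 0.2   0.165] [[462.0, 182.0], [43.0, 44.0], 56.0]
jar_a 0.62 [268. 163.] [0.588 0.046 0.093] [0.637 0.095 0.165] [[613.0, 73.0], [44.0, 48.0], 30.0]
jar_a 0.54 [228. 174.] [0.55  0.172 0.08 ] [0.602 0.224 0.165] [[589.0, 215.0], [86.0, 52.0], 40.0]
socket 0.96 [181.
[... 2080 characters left out ...]
, 352.0], [167.0, 157.0], 6.0]
key_tray 0.2 [295. 286.] [ 0.764 -0.098  0.006] [ 0.804 -0.045  0.165] [[780.0, -73.0], [52.0, 58.0], 9.0]
wash_tub 0.65 [256. 214.] [ 0.391 -0.307 -0.001] [ 0.649 -0.12   0.07 ] [[483.0, -227.0], [214.0, 328.0], 86.0]
squeeze_bottle 0.88 [292. 287.] [ 0.756 -0.101 -0.001] [ 0.804 -0.045  0.166] [[722.0, -83.0], [171.0, 65.0], 10.0]
dough_bowl 0.84 [160. 182.] [ 0.406 -0.565  0.002] [ 0.535 -0.44   0.061] [[451.0, -517.0], [192.0, 133.0], 35.0]
dough_bowl 0.37 [258. 211.] [ 0.391 -0.306 -0.001] [ 0.649 -0.121  0.07 ] [[485.0, -210.0], [186.0, 330.0], 84.0]
bench_brush 0.66 [401. 301.] [0.664 0.156 0.006] [0.853 0.198 0.023] [[757.0, 174.0], [43.0, 202.0], 82.0]
```

View pics/top0.png

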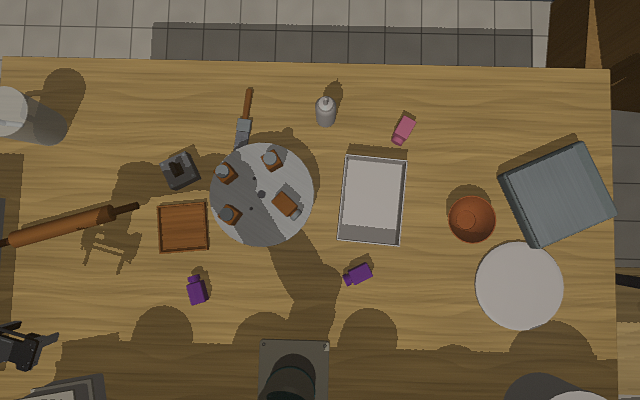

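```bash
python3 - <<'E'
from h import *
p=camera("top")
# key grip top: points >0.075 near the key
c=cloud(p,p["z_map"]>0)
def rect(m,n):
    q=c[m]; r=cv2.minAreaRect(q[:,:2].astype(np.float32)*1000); print(n,len(q),r,q.mean(0).round(4),q[:,2].max())
near=lambda x,y,r:np.hypot(c[:,0]-x,c[:,1]-y)<r
rect(near(.592,.358,.04)&(c[:,2]>.083),"grip")
rect(near(.592,.358,.04)&(c[:,2]>.0525)&(c[:,2]<.056),"flange")
rect(near(.592,.358,.07)&(c[:,2]>.045)&(c[:,2]<.053),"block")
rect(near(.49,.027,.06)&(c[:,2]>.1),"jar")
rect(near(.49,.027,.06)&(c[:,2]>.118),"jarflat")
for j in [(.462,.18),(.613,.072),(.578,.2)]: rect(near(*j,.035)&(c[:,2]>.15),"cap")
rect(near(.425,.349,.1)&(c[:,2]>.014)&(c[:,2]<.03),"tray")
rect(near(.518,-.215,.17)&(c[:,2]>.062)&(c[:,2]<.078),"tub")
rect(near(.52,.105,.16)&(c[:,2]>.075)&(c[:,2]<.083),"platter")
im=p["color"]; a=cv2.resize(im[150:230,150:330],None,fx=4,fy=4,interpolation=cv2.INTER_CUBIC)
cv2.imwrite("pics/c0.png",a)
E
```

```text
grip 68 ((592.2063598632812, 358.3077087402344), (34.585426330566406, 13.908672332763672), 26.0145263671875) [0.592 0.358 0.089] 0.09584282872220506
flange 70 ((594.813720703125, 355.8766174316406), (66.7237319946289, 68.05633544921875), 88.13105010986328) [0.5952 0.3543 0.0537] 0.055953824626443494
block 641 ((591.8336181640625, 359.57635498046875), (87.24850463867188, 86.36919403076172), 26.856224060058594) [0.5911 0.3574 0.0494] 0.052982164953553346
jar 453 ((490.2043762207031, 27.008838653564453), (82.85758972167969, 43.624874114990234), 48.99518966674805) [0.4911 0.0279 0.1214] 0.12913716267126585
jarflat 380 ((490.6967468261719, 27.66738510131836), (81.1712875366211, 43.570770263671875), 48.85092544555664) [0.4949 0.0324 0.123 ] 0.12913716267126585
cap 149 ((461.651123046875, 183.33056640625), (31.830419540405273, 35.22767639160156), 1.8636934757232666) [0.4617 0.1822 0.1617] 0.16752870234657413
cap 147 ((614.9310302734375, 72.44125366210938), (35.26891326904297, 32.157012939453125), 46.43021011352539) [0.6144 0.0719 0.1613] 0.1679013858170475
cap 147 ((577.3090209960938, 199.99876403808594), (34.757667541503906, 33.391456604003906), 64.5908203125) [0.5766 0.1986 0.1611] 0.1669287686312313
tray 360 ((422.7406921386719, 348.9193115234375), (144.8090362548828, 147.62347412109375), 6.350490570068359) [0.4237 0.3479 0.0178] 0.02416947820636306
tub 464 ((517.3120727539062, -213.13888549804688), (180.00511169433594, 250.12615966796875), 85.52694702148438) [ 0.5197 -0.2178  0.0687] 0.07577385750368792
platter 6400 ((524.0845947265625, 104.34407806396484), (295.9754943847656, 297.67755126953125), 1.2921421527862549) [0.5211 0.1008 0.0794] 0.08299968668455104
```

View pics/c0.png

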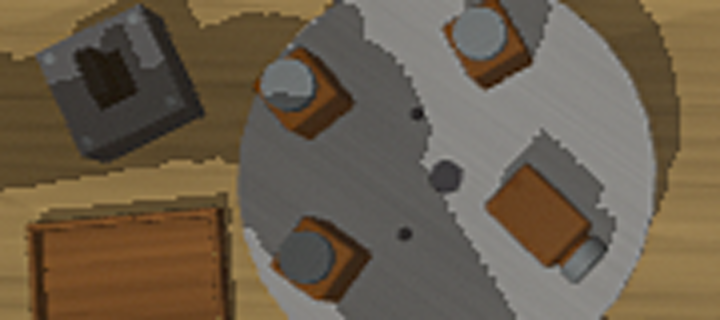

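The picture shows four jar-like lying things: an amber one on the platter (287,204), purple ones at (197,290) and (358,272) and a pink one at (403,128). The amber one on the platter fits the description; the crop confirms it, with its cap towards the lower right. The key is at (176,166) in the grey block and the tray at (183,226).

```bash
cat >> h.py <<'E'
from scipy.spatial.transform import Rotation as R
def go(x,y,z,yaw):
    """mm & deg of tool-y direction in world -> tool shift, twist (also tilt now)"""
    s=read_state(); q=s["orientation"]; M=R.from_quat([q[1],q[2],q[3],q[0]]).as_matrix()
    d=np.array([x,y,z])-np.array(s["tool_pos"])*1000
    now=np.degrees(np.arctan2(M[1,1],M[0,1])); tw=-((yaw-now+90)%180-90)
    print("t",round(s["t"],2),"shift",(M.T@d).round(1),"twist",round(tw,1),"dist",np.linalg.norm(d).round(),"zaxis",M[:,2].round(3),"j7",round(s["joints"][6],2))
E
python3 -c "
from h import *
go(592,358.3,200,116.3)"
```

```text
t 1.15 shift [-485.6 -157.     5.5] twist -40.6 dist 510.0 zaxis [-0.  0. -1.] j7 -0.02
```

Call:
apply_moves(
  targets=[
    [[-40, -13, 0, -4], [-85, -27, 0, -12], [-130, -42, 0, -20], [-175, -56, 0, -28], [-220, -71, 0, -34]],
  ],
  fingers=60,
)

```text
t: 1.65
tool_pos: [0.3573, 0.506, 0.2056]
orientation: [0.0, -0.174, 0.985, 0.0]
ft_force: [0.4, 0.0, 0.3]
grip_width: 0.0609
grip_force: 0.0
```

```bash
python3 -c "
from h import *
go(592,358.3,200,116.3)"
```

```text
t 1.65 shift [-169.9 -219.2    5.6] twist -6.3 dist 277.0 zaxis [ 0.  0. -1.] j7 0.84
```

Call:
apply_moves(
  targets=[
    [[-30, -39, 0, -4], [-60, -77, 0, -6.3], [-90, -116, 0, -6.3], [-120, -155, 0, -6.3], [-145, -190, 0, -6.3]],
  ],
)

```text
t: 2.15
tool_pos: [0.5589, 0.375, 0.2055]
orientation: [0.0, -0.225, 0.974, -0.0]
ft_force: [-0.0, 0.4, 0.1]
grip_width: 0.0601
grip_force: 0.0
```

Call:
apply_moves(
  targets=[
    [[-15, -20, 0, 0], [-25, -29, 0, 0], [-25, -29, 0, 0]],
  ],
)

```text
t: 2.45
tool_pos: [0.593, 0.3612, 0.2051]
orientation: [0.0, -0.224, 0.975, -0.0]
ft_force: [-0.1, 0.7, 0.1]
grip_width: 0.0602
grip_force: 0.0
```

```bash
cat >> h.py <<'E'
def rect(c,m,n):
    q=c[m]; r=cv2.minAreaRect(q[:,:2].astype(np.float32)*1000); print(n,len(q),[np.round(x,1) for x in r],q.mean(0).round(4),np.percentile(q[:,2],95).round(4))
E
python3 - <<'E'
from h import *
go(592,358.3,200,116.3)
p=camera("wrist"); cv2.imwrite("pics/w0.png",p["color"])
c=cloud(p,p["z_map"]>0); near=lambda x,y,r:np.hypot(c[:,0]-x,c[:,1]-y)<r
rect(c,near(.592,.358,.04)&(c[:,2]>.086)&(c[:,2]<.1),"grip")
rect(c,near(.592,.358,.07)&(c[:,2]>.047)&(c[:,2]<.0515),"block")
E
```

```text
t 2.45 shift [ 2.2 -2.2  5.1] twist -0.4 dist 6.0 zaxis [ 0. -0. -1.] j7 1.35
grip 497 [array([593.5, 356.5]), array([35.9, 13.9]), np.float64(27.9)] [0.5927 0.3562 0.0901] 0.0915
block 4409 [array([593.9, 356.6]), array([85.6, 85. ]), np.float64(27.5)] [0.5916 0.3555 0.0503] 0.0513
```

View pics/w0.png

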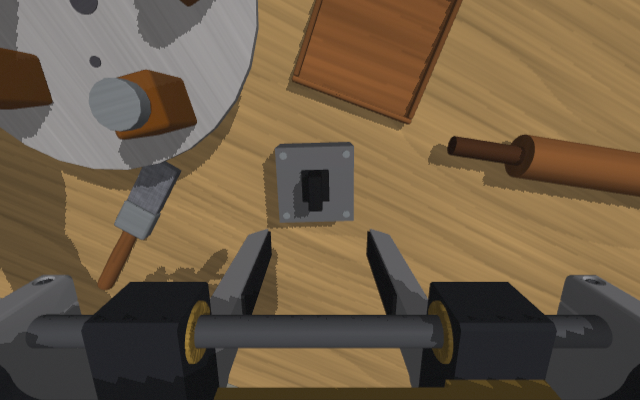

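The wrist view shows the key's grip plate at (315,187), centred in the grey block. It sits clear of the brush and platter.

```bash
python3 -c "
from h import *
go(593.2,357.2,57,117.5)"
```

```text
t 2.5 shift [  0.4  -6.3 148.1] twist -1.4 dist 148.0 zaxis [-0.001  0.001 -1.   ] j7 1.35
```

Call:
apply_moves(
  targets=[
    [[0, -4, 30, -1.4], [0, -4, 65, -1.4], [0, -4, 95, -1.4], [0, -4, 110, -1.4], [0, -4, 110, -1.4]],
  ],
)

```text
t: 3.0
tool_pos: [0.5904, 0.3594, 0.0934]
orientation: [-0.002, -0.239, 0.971, -0.0]
ft_force: [-0.3, -0.8, -0.1]
grip_width: 0.0599
grip_force: 0.0
```

```bash
python3 -c "
from h import *
go(593.2,357.2,57,117.5)"
```

```text
t 3.0 shift [-1.6 -3.2 36.4] twist 0.1 dist 37.0 zaxis [-0.004 -0.002 -1.   ] j7 1.36
```

Call:
apply_moves(
  targets=[
    [[-1.6, -3.2, 15, 0], [-1.6, -3.2, 30, 0], [-1.6, -3.2, 36, 0], [-1.6, -3.2, 36, 0]],
  ],
)

```text
t: 3.4
tool_pos: [0.5956, 0.3559, 0.0583]
orientation: [-0.001, -0.237, 0.971, -0.0]
ft_force: [-0.6, 0.3, 0.2]
grip_width: 0.0604
grip_force: 0.0
```

```bash
python3 -c "
from h import *
go(593.2,357.2,57,117.5)"
```

```text
t 3.4 shift [1.6 2.3 1.3] twist -0.1 dist 3.0 zaxis [-0.002 -0.001 -1.   ] j7 1.35
```

Call:
apply_moves(
  targets=[
    [[0, 0, 0, 0], [0, 0, 0, 0], [0, 0, 0, 0]],
  ],
)

```text
t: 3.7
tool_pos: [0.5967, 0.3567, 0.0601]
orientation: [0.001, -0.237, 0.971, 0.0]
ft_force: [0.7, 0.2, -0.2]
grip_width: 0.0599
grip_force: 0.0
```

```bash
python3 -c "
from h import *
go(593.2,357.2,57,117.5)"
```

```text
t 3.7 shift [2.8 2.1 3.1] twist -0.1 dist 5.0 zaxis [ 0.001  0.001 -1.   ] j7 1.35
```

Call:
apply_moves(
  targets=[
    [[2, 2, 1, 0], [2, 2, 1, 0]],
  ],
  fingers=24,
  grip_force=50,
)

```text
t: 3.9
tool_pos: [0.593, 0.3576, 0.0586]
orientation: [-0.0, -0.237, 0.971, 0.0]
ft_force: [-0.3, 0.1, -0.3]
grip_width: 0.0477
grip_force: 0.0
```

```bash
python3 -c "
from h import *
for i in range(3):
  go(593.2,357.2,57,117.5); p=camera('wrist')
cv2.imwrite('pics/w1.png',p['color'][100:400,160:480])
c=cloud(p,p['z_map']>0); near=lambda x,y,r:np.hypot(c[:,0]-x,c[:,1]-y)<r
"
```

```text
t 3.9 shift [ 0.  -0.5  1.6] twist -0.0 dist 2.0 zaxis [-0.  0. -1.] j7 1.35
t 3.95 shift [ 0.1 -0.3  1.5] twist -0.0 dist 2.0 zaxis [-0.  0. -1.] j7 1.35
t 4.0 shift [ 0.3 -0.1  1.6] twist -0.0 dist 2.0 zaxis [ 0.  0. -1.] j7 1.35
```

View pics/w1.png

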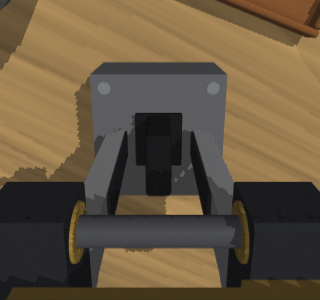

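The crop shows the grip plate at (158,160) midway between the two fingers, so I close.

Call:
apply_moves(
  targets=[
    [[0, 0, 0, 0], [0, 0, 0, 0], [0, 0, 0, 0], [0, 0, 0, 0], [0, 0, 0, 0]],
  ],
  fingers=0,
  grip_force=55,
)

```text
t: 4.55
tool_pos: [0.5936, 0.3572, 0.0584]
orientation: [0.0, -0.237, 0.971, -0.0]
ft_force: [-0.1, 1.2, -0.6]
grip_width: 0.0138
grip_force: 55.0
```

Call:
apply_moves(
  targets=[
    [[0, 0, 0, 0], [0, 0, 0, 0]],
  ],
)

```text
t: 4.75
tool_pos: [0.5936, 0.3572, 0.0584]
orientation: [0.0, -0.237, 0.971, 0.0]
ft_force: [0.7, -0.3, 0.7]
grip_width: 0.0135
grip_force: 55.0
```

Call:
apply_moves(
  targets=[
    [[0, 0, -2, 0], [0, 0, -4, 0], [0, 0, -7, 0], [0, 0, -10, 0], [0, 0, -14, 0]],
  ],
)

```text
t: 5.25
tool_pos: [0.5929, 0.3567, 0.0719]
orientation: [-0.001, -0.237, 0.971, -0.0]
ft_force: [-1.0, -1.4, 0.6]
grip_width: 0.0137
grip_force: 55.0
```

Call:
apply_moves(
  targets=[
    [[0, 0, -6, 0], [0, 0, -14, 0], [0, 0, -24, 0], [0, 0, -36, 0], [0, 0, -40, 0]],
  ],
)

```text
t: 5.75
tool_pos: [0.5948, 0.358, 0.1151]
orientation: [0.002, -0.237, 0.971, 0.001]
ft_force: [0.5, -0.5, -1.1]
grip_width: 0.0141
grip_force: 55.0
```

```bash
python3 -c "
from h import *
go(423,350,112,96)"
```

```text
t 5.75 shift [156.2  72.    2.5] twist 21.4 dist 172.0 zaxis [ 0.003  0.002 -1.   ] j7 1.36
```

Call:
apply_moves(
  targets=[
    [[20, 9, 0, 4], [55, 25, 0, 10], [95, 44, 0, 16], [130, 60, 0, 21], [150, 69, 0, 21]],
  ],
)

```text
t: 6.25
tool_pos: [0.425, 0.3495, 0.113]
orientation: [-0.001, -0.056, 0.998, -0.0]
ft_force: [0.0, 0.7, -1.0]
grip_width: 0.0137
grip_force: 55.0
```

Call:
apply_moves(
  targets=[
    [[6, 3, 12, 0], [6, 3, 30, 0], [6, 3, 45, 0], [6, 3, 55, 0], [6, 3, 60, 0]],
  ],
)

```text
t: 6.75
tool_pos: [0.4222, 0.3516, 0.0519]
orientation: [-0.0, -0.056, 0.998, -0.0]
ft_force: [-0.4, -0.5, -0.5]
grip_width: 0.0139
grip_force: 55.0
```

```bash
python3 -c "
from h import *
go(423,350,41,96); print(read_state()['ft_force'])"
```

```text
t 6.75 shift [-0.6 -1.7 10.9] twist 0.4 dist 11.0 zaxis [-0.001 -0.    -1.   ] j7 0.9
[-0.39601369 -0.50266392 -0.47283554]
```

Call:
apply_moves(
  targets=[
    [[0, 0, 3, 0], [0, 0, 6, 0], [0, 0, 8, 0], [0, 0, 10, 0], [0, 0, 11, 0]],
  ],
)

```text
t: 7.25
tool_pos: [0.4224, 0.3517, 0.0415]
orientation: [0.0, -0.056, 0.998, 0.0]
ft_force: [0.1, -0.8, -0.5]
grip_width: 0.0139
grip_force: 55.0
```

Call:
apply_moves(
  targets=[
    [[0, 0, 0.5, 0], [0, 0, 1, 0], [0, 0, 1, 0]],
  ],
)

```text
t: 7.55
tool_pos: [0.4224, 0.3517, 0.0413]
orientation: [0.0, -0.056, 0.998, 0.0]
ft_force: [-1.3, -0.9, 7.4]
grip_width: 0.014
grip_force: 55.0
```

Contact on the tray floor; release gently.

Call:
apply_moves(
  targets=[
    [[0, 0, -0.5, 0], [0, 0, -0.5, 0], [0, 0, -0.5, 0], [0, 0, -0.5, 0], [0, 0, -0.5, 0]],
  ],
  fingers=40,
)

```text
t: 8.05
tool_pos: [0.4223, 0.3516, 0.0409]
orientation: [-0.0, -0.056, 0.998, -0.0]
ft_force: [-0.6, 0.2, -0.6]
grip_width: 0.04
grip_force: 0.0
```

Call:
apply_moves(
  targets=[
    [[0, 0, -10, 0], [0, 0, -35, 0], [0, 0, -80, 0], [0, 0, -130, 0], [0, 0, -170, 0]],
  ],
)

```text
t: 8.55
tool_pos: [0.4226, 0.3519, 0.2143]
orientation: [0.001, -0.056, 0.998, 0.001]
ft_force: [0.4, 0.7, 0.0]
grip_width: 0.0399
grip_force: 0.0
```

```bash
python3 - <<'E'
from h import *
p=camera("top")
c=cloud(p,p["z_map"]>0); near=lambda x,y,r:np.hypot(c[:,0]-x,c[:,1]-y)<r
w=cloud(camera("scene"),np.ones((400,640),bool)); n2=lambda x,y,r:np.hypot(w[:,0]-x,w[:,1]-y)<r
rect(w,n2(.423,.35,.05)&(w[:,2]>.045)&(w[:,2]<.11),"key")
rect(c,near(.49,.027,.06)&(c[:,2]>.1),"jar"); rect(w,n2(.49,.027,.06)&(w[:,2]>.119),"jar scene")
for d in trace(p,"platter")[:1]: rect(c,near(.52,.105,.16)&(c[:,2]>.076)&(c[:,2]<.083),"platter")
go(497,35,190,-41)
E
```

```text
key 119 [array([424.4, 352.2]), array([43.8, 15.8]), np.float64(6.7)] [0.4281 0.3508 0.0641] 0.0749
jar 452 [array([490.2,  27. ]), array([82.2, 43.6]), np.float64(49.0)] [0.491  0.0277 0.1214] 0.1263
jar scene 310 [array([494.7,  28.1]), array([79. , 46.9]), np.float64(48.6)] [0.5006 0.0328 0.1233] 0.1267
platter 6184 [array([523.8, 104.4]), array([295.5, 297.7]), np.float64(1.7)] [0.5206 0.101  0.0796] 0.0824
t 8.7 shift [ -36.9 -324.3   23.3] twist -42.6 dist 327.0 zaxis [ 0.005  0.005 -1.   ] j7 0.91
```

Call:
apply_moves(
  targets=[
    [[-4, -35, 0, -6], [-9, -75, 0, -14], [-14, -120, 0, -22], [-19, -165, 0, -30], [-24, -210, 0, -37]],
  ],
  fingers=70,
)

```text
t: 9.2
tool_pos: [0.4688, 0.1437, 0.2099]
orientation: [-0.001, -0.373, 0.928, 0.0]
ft_force: [1.3, -0.8, 0.4]
grip_width: 0.0696
grip_force: 0.0
```

```bash
python3 -c "
from h import *
go(497,35,200,139)"
```

```text
t 9.2 shift [ 54.9 -97.9   9.9] twist -5.2 dist 113.0 zaxis [-0.002 -0.001 -1.   ] j7 1.87
```

Call:
apply_moves(
  targets=[
    [[19, -34, 0, -2], [38, -68, 0, -4], [50, -89, 0, -5], [55, -98, 0, -5], [55, -98, 0, -5]],
  ],
)

```text
t: 9.7
tool_pos: [0.4967, 0.0356, 0.2101]
orientation: [-0.001, -0.409, 0.913, 0.0]
ft_force: [-0.7, -0.0, -0.2]
grip_width: 0.07
grip_force: 0.0
```

```bash
python3 - <<'E'
from h import *
p=camera("wrist"); cv2.imwrite("pics/w2.png",p["color"])
c=cloud(p,p["z_map"]>0); near=lambda x,y,r:np.hypot(c[:,0]-x,c[:,1]-y)<r
rect(c,near(.492,.03,.06)&(c[:,2]>.12)&(c[:,2]<.135),"jarflat")
rect(c,near(.492,.03,.06)&(c[:,2]>.104)&(c[:,2]<.135),"jar")
go(497,35,200,139)
E
```

```text
jarflat 3250 [array([491.1,  24.1]), array([80.7, 44. ]), np.float64(48.2)] [0.4959 0.0296 0.124 ] 0.1254
jar 4089 [array([491. ,  24.1]), array([81. , 44.1]), np.float64(48.2)] [0.4908 0.0239 0.1221] 0.1253
t 9.75 shift [ 1.5 -1.9 10.4] twist -0.6 dist 11.0 zaxis [-0.002  0.001 -1.   ] j7 2.17
```

View pics/w2.png

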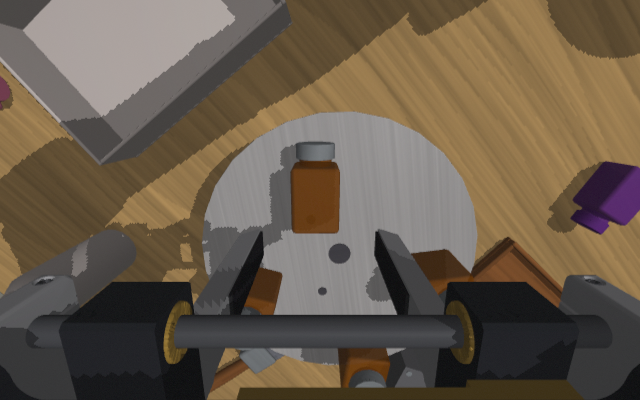

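The wrist view shows the amber jar at (315,195) on the platter, aligned with the fingers and its cap away from the hand. The standing jars are clear of the fingers.

```bash
python3 -c "
from h import *
go(496.5,32,135,138.4)"
```

```text
t 9.75 shift [ 4.  -3.6 75.4] twist 0.0 dist 76.0 zaxis [-0.002  0.001 -1.   ] j7 2.17
```

Call:
apply_moves(
  targets=[
    [[4, -3, 20, 0], [4, -3, 45, 0], [4, -3, 65, 0], [4, -3, 75, 0], [4, -3, 75, 0]],
  ],
  fingers=62,
)

```text
t: 10.25
tool_pos: [0.4956, 0.0334, 0.1349]
orientation: [-0.001, -0.411, 0.911, 0.001]
ft_force: [-0.5, -0.6, -0.2]
grip_width: 0.062
grip_force: 0.0
```

Call:
apply_moves(
  targets=[
    [[0, 0, 0, 0], [0, 0, 0, 0], [0, 0, 0, 0]],
  ],
)

```text
t: 10.55
tool_pos: [0.4974, 0.0319, 0.1368]
orientation: [0.001, -0.41, 0.912, -0.0]
ft_force: [0.6, -0.1, 0.8]
grip_width: 0.0623
grip_force: 0.0
```

```bash
python3 - <<'E'
from h import *
go(496.5,32,135,138.4)
p=camera("wrist"); cv2.imwrite("pics/w3.png",p["color"][60:400,120:520])
go(496.5,32,135,138.4)
m=trace(p,"tipped_jar")[0]; c=cloud(p,m["mask"]); rect(c,c[:,2]>.119,"flat"); print(m["location"])
ys=np.nonzero(m["mask"])[0]
for r in range(ys.min(),ys.max(),20): x=np.nonzero(m["mask"][r])[0]; print(r,x.min(),x.max(),(x.min()+x.max())/2)
# pads: expected image of the TCP centre line
s=read_state(); q=s["orientation"]; M=R.from_quat([q[1],q[2],q[3],q[0]]).as_matrix()
for dz in (0,.03,.05):
    P=np.array(s["tool_pos"])+M[:,2]*dz; a=p["view"]@np.append(P,1); print(dz,p["fx"]*a[0]/a[2]+p["cx"],p["fy"]*a[1]/a[2]+p["cy"])
E
```

```text
t 10.55 shift [0.6 0.7 1.8] twist 0.0 dist 2.0 zaxis [ 0.002  0.    -1.   ] j7 2.14
t 10.6 shift [0.4 0.8 1.7] twist 0.0 dist 2.0 zaxis [ 0.001  0.    -1.   ] j7 2.14h.py:21: RuntimeWarning: Mean of empty slice.
  q=c[m]; r=cv2.minAreaRect(q[:,:2].astype(np.float32)*1000); print(n,len(q),[np.round(x,1) for x in r],q.mean(0).round(4),np.percentile(q[:,2],95).round(4))
  ret = um.true_divide(
Traceback (most recent call last):
  File "h.py", line 21, in rect
    q=c[m]; r=cv2.minAreaRect(q[:,:2].astype(np.float32)*1000); print(n,len(q),[np.round(x,1) for x in r],q.mean(0).round(4),np.percentile(q[:,2],95).round(4))
                                                                                                                             ~~~~~~~~~~~~~^^^^^^^^^^^
IndexError: index -1 is out of bounds for axis 0 with size 0
```

View pics/w3.png

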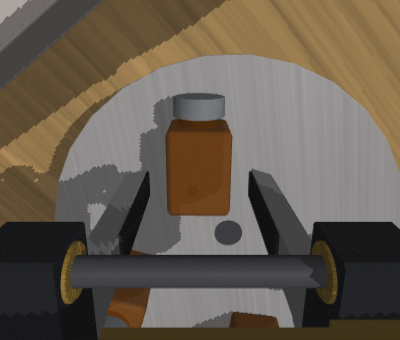

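The crop shows the jar centred at column 199 (edges 167 and 231), and the fingertips at 149 and 249, so the fingers are centred. I descend straight.

Call:
apply_moves(
  targets=[
    [[0, 0, 15, 0], [0, 0, 30, 0], [0, 0, 42, 0], [0, 0, 49, 0], [0, 0, 49, 0]],
  ],
)

```text
t: 11.15
tool_pos: [0.4963, 0.0317, 0.0862]
orientation: [-0.001, -0.41, 0.912, 0.0]
ft_force: [-0.4, -0.2, 0.1]
grip_width: 0.0619
grip_force: 0.0
```

Call:
apply_moves(
  targets=[
    [[0, 0, 0, 0], [0, 0, 0, 0], [0, 0, 0, 0]],
  ],
  fingers=52,
)

```text
t: 11.45
tool_pos: [0.4972, 0.0318, 0.0874]
orientation: [0.0, -0.41, 0.912, -0.0]
ft_force: [0.2, -0.2, 0.1]
grip_width: 0.052
grip_force: 0.0
```

```bash
python3 - <<'E'
from h import *
p=camera("wrist"); cv2.imwrite("pics/w4.png",cv2.resize(p["color"][120:320,200:440],None,fx=3,fy=3))
go(497.4,31.9,87,138.4)
E
```

```text
t 11.5 shift [-0.3 -0.1  0.4] twist 0.0 dist 0.0 zaxis [ 0.001  0.    -1.   ] j7 2.12
```

View pics/w4.png

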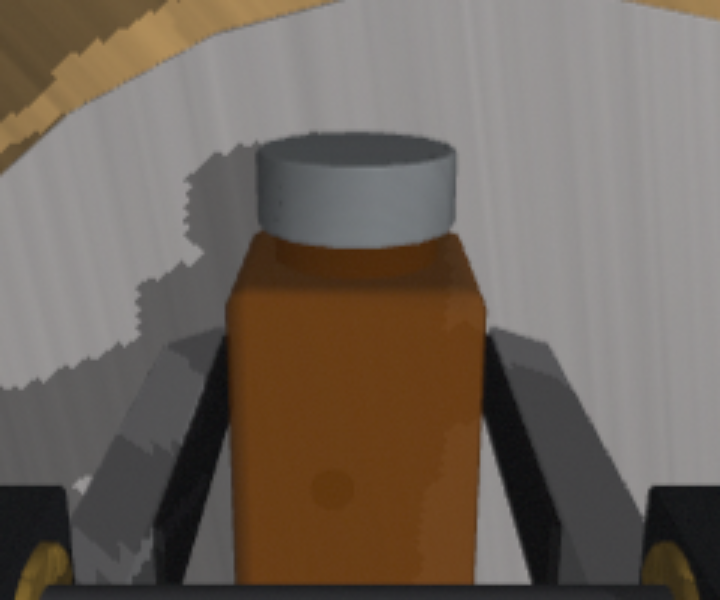

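The jar's edges (236 and 474) are nearly equally far from the pads (185 and 530). I close in small steps.

Call:
apply_moves(
  targets=[
    [[0, 0, 0, 0], [0, 0, 0, 0]],
  ],
  fingers=46,
  grip_force=5,
)

```text
t: 11.7
tool_pos: [0.4969, 0.0317, 0.0871]
orientation: [0.0, -0.41, 0.912, -0.0]
ft_force: [-0.1, -0.0, -0.4]
grip_width: 0.0463
grip_force: 0.0
```

Call:
apply_moves(
  targets=[
    [[0, 0, 0, 0]],
  ],
  fingers=45,
)

```text
t: 11.8
tool_pos: [0.4969, 0.0317, 0.0871]
orientation: [0.0, -0.41, 0.912, -0.0]
ft_force: [-1.0, 0.1, 0.7]
grip_width: 0.0453
grip_force: 0.1
```

Call:
apply_moves(
  targets=[
    [[0, 0, 0, 0]],
  ],
  fingers=44.4,
)

```text
t: 11.9
tool_pos: [0.4969, 0.0316, 0.087]
orientation: [0.0, -0.41, 0.912, -0.0]
ft_force: [0.2, -0.1, 0.8]
grip_width: 0.0445
grip_force: 0.0
```

Call:
apply_moves(
  targets=[
    [[0, 0, 0, 0], [0, 0, 0, 0], [0, 0, 0, 0]],
  ],
  fingers=40,
)

```text
t: 12.2
tool_pos: [0.4969, 0.0316, 0.087]
orientation: [-0.0, -0.41, 0.912, -0.0]
ft_force: [-0.1, -0.4, 1.2]
grip_width: 0.0439
grip_force: 5.0
```

Call:
apply_moves(
  targets=[
    [[0, 0, 0, 0], [0, 0, 0, 0], [0, 0, 0, 0]],
  ],
  grip_force=30,
)

```text
t: 12.5
tool_pos: [0.4968, 0.0317, 0.087]
orientation: [-0.0, -0.41, 0.912, -0.0]
ft_force: [-0.5, -0.0, 1.2]
grip_width: 0.0436
grip_force: 30.0
```

Call:
apply_moves(
  targets=[
    [[0, 0, -1, 0], [0, 0, -3, 0], [0, 0, -6, 0], [0, 0, -10, 0], [0, 0, -15, 0]],
  ],
)

```text
t: 13.0
tool_pos: [0.4967, 0.0318, 0.1022]
orientation: [-0.0, -0.41, 0.912, 0.0]
ft_force: [-0.5, 0.6, -1.7]
grip_width: 0.0439
grip_force: 30.0
```

Call:
apply_moves(
  targets=[
    [[0, 0, -12, 0], [0, 0, -28, 0], [0, 0, -45, 0], [0, 0, -60, 0], [0, 0, -68, 0]],
  ],
)

```text
t: 13.5
tool_pos: [0.4976, 0.0318, 0.1719]
orientation: [0.001, -0.41, 0.912, -0.0]
ft_force: [0.3, -0.4, -1.4]
grip_width: 0.0437
grip_force: 30.0
```

```bash
python3 - <<'E'
from h import *
go(518,-214,170,170)
go(518,-214,170,138.4)
P=[]
for i in range(2):
    p=camera("top"); c=cloud(p,p["z_map"]>0); near=lambda x,y,r:np.hypot(c[:,0]-x,c[:,1]-y)<r
    for j in [(.462,.18),(.613,.072),(.578,.2)]: rect(c,near(*j,.035)&(c[:,2]>.15)&(c[:,2]<.17),"cap")
E
```

```text
t 13.5 shift [ 170.4 -178.3    1.9] twist -31.6 dist 247.0 zaxis [ 0.003  0.    -1.   ] j7 2.16
t 13.5 shift [ 170.4 -178.3    1.9] twist 0.0 dist 247.0 zaxis [ 0.003  0.    -1.   ] j7 2.16
cap 133 [array([461.7, 185.8]), array([34.7, 30. ]), np.float64(17.9)] [0.4619 0.1846 0.1614] 0.1653
cap 97 [array([619.4,  73.7]), array([23.7, 34.8]), np.float64(24.4)] [0.6191 0.0733 0.1611] 0.1646
cap 145 [array([578.3, 200.1]), array([32.6, 35. ]), np.float64(79.4)] [0.5775 0.1991 0.1614] 0.1658
cap 131 [array([461.9, 185.9]), array([34.7, 29.7]), np.float64(17.4)] [0.4622 0.1846 0.1619] 0.1653
cap 96 [array([619.3,  73.7]), array([24.7, 34.9]), np.float64(24.5)] [0.619  0.0733 0.1613] 0.1648
cap 144 [array([578.2, 200. ]), array([33.8, 34.8]), np.float64(71.5)] [0.5775 0.1992 0.1612] 0.1648
```

Call:
apply_moves(
  targets=[
    [[18, -19, 0, 4], [48, -50, 0, 11], [80, -84, 0, 19], [112, -117, 0, 27], [140, -146, 0, 35]],
  ],
)

```text
t: 14.1
tool_pos: [0.5125, -0.1724, 0.1693]
orientation: [-0.001, -0.114, 0.994, -0.0]
ft_force: [0.4, -0.2, -1.6]
grip_width: 0.0436
grip_force: 30.0
```

```bash
python3 -c "
from h import *
go(518,-214,120,98); print(read_state()['grip_width'])"
```

```text
t 14.1 shift [  4.  -41.8  49.4] twist 5.1 dist 65.0 zaxis [-0.001 -0.    -1.   ] j7 2.06
0.04362677340592093
```

Call:
apply_moves(
  targets=[
    [[1, -15, 5, 2], [3, -32, 20, 5], [4, -40, 45, 5], [4, -42, 75, 5], [4, -42, 100, 5]],
  ],
)

```text
t: 14.6
tool_pos: [0.5184, -0.2112, 0.0679]
orientation: [-0.001, -0.074, 0.997, 0.001]
ft_force: [0.4, 1.0, -2.9]
grip_width: 0.044
grip_force: 30.0
```

Call:
apply_moves(
  targets=[
    [[0, 0, 20, 0], [0, 0, 33, 0], [0, 0, 40, 0], [0, 0, 43, 0], [0, 0, 43, 0]],
  ],
)

```text
t: 15.1
tool_pos: [0.5193, -0.2116, 0.0271]
orientation: [0.0, -0.074, 0.997, -0.0]
ft_force: [-0.3, -1.1, -1.8]
grip_width: 0.0438
grip_force: 30.0
```

```bash
python3 -c "
from h import *
go(518,-214,11,98)"
```

```text
t 15.1 shift [ 1.7 -2.2 16.1] twist 0.5 dist 16.0 zaxis [ 0. -0. -1.] j7 2.06
```

Call:
apply_moves(
  targets=[
    [[0, 0, 5, 0], [0, 0, 9, 0], [0, 0, 12, 0], [0, 0, 14, 0], [0, 0, 14.5, 0]],
  ],
)

```text
t: 15.6
tool_pos: [0.5189, -0.2116, 0.0122]
orientation: [-0.0, -0.074, 0.997, 0.0]
ft_force: [0.1, 0.3, -2.6]
grip_width: 0.0438
grip_force: 30.0
```

Call:
apply_moves(
  targets=[
    [[0, 0, 0.5, 0], [0, 0, 1, 0], [0, 0, 1.5, 0]],
  ],
)

```text
t: 15.9
tool_pos: [0.5192, -0.2117, 0.011]
orientation: [0.0, -0.074, 0.997, -0.0]
ft_force: [0.5, 0.4, 5.7]
grip_width: 0.044
grip_force: 30.0
```

Contact; release and retreat.

Call:
apply_moves(
  targets=[
    [[0, 0, -0.3, 0], [0, 0, -0.3, 0], [0, 0, -0.3, 0], [0, 0, -0.3, 0], [0, 0, -0.3, 0]],
  ],
  fingers=70,
)

```text
t: 16.4
tool_pos: [0.5192, -0.2117, 0.0113]
orientation: [0.0, -0.074, 0.997, -0.0]
ft_force: [0.1, 0.8, -0.1]
grip_width: 0.07
grip_force: 0.0
```

Call:
apply_moves(
  targets=[
    [[0, 0, -15, 0], [0, 0, -50, 0], [0, 0, -95, 0], [0, 0, -140, 0], [0, 0, -180, 0]],
  ],
)

```text
t: 16.9
tool_pos: [0.5192, -0.2118, 0.1947]
orientation: [0.001, -0.074, 0.997, -0.0]
ft_force: [0.6, -0.8, 0.0]
grip_width: 0.0698
grip_force: 0.0
```

Call:
apply_moves(
  targets=[
    [[0, 0, -10, 0], [0, 0, -10, 0], [0, 0, -10, 0]],
  ],
)

```text
t: 17.2
tool_pos: [0.5182, -0.2113, 0.2005]
orientation: [-0.001, -0.074, 0.997, 0.0]
ft_force: [0.1, -0.1, -1.0]
grip_width: 0.0702
grip_force: 0.0
```

```bash
python3 - <<'E'
from h import *
for i in range(2): p=camera("scene")
cv2.imwrite("pics/end.png",p["color"])
s=read_state(); print(s["t"],s["tool_pos"])
E
```

```text
17.3 [ 0.51779669 -0.21116298  0.19955297]
```

View pics/end.png

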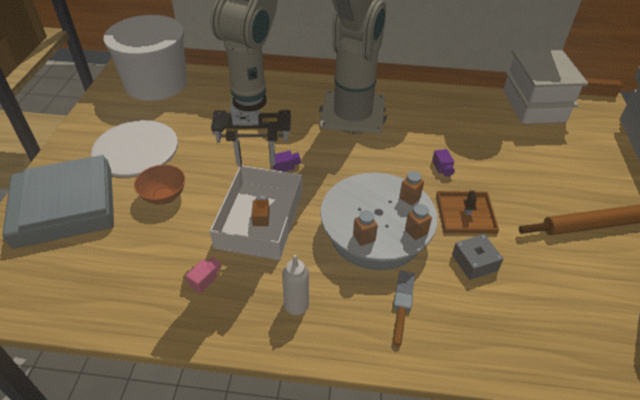

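The picture shows the jar in the tub (260,212), the key standing in the tray (470,203) and the three jars standing on the platter. Everything else is in its place.

```bash
python3 -c "
from plant import *
print(hand_in())"
```

```text
the job is handed in; nothing more can be done
None
```

I handed the job in at about 17 s: the key was pulled first and stands in the tray, the fallen jar was lowered into the wash tub, and the platter did not spin, with its three jars still standing and nothing else disturbed.

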